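# Latch the wheel cover, then open the coolant valve

### The arm

A 6-joint arm with a two-finger parallel gripper is mounted at the origin on the work surface. World frame = base frame: x ahead of the robot, y to its left, z up, the work surface at z = 0. Lengths are in m, angles in rad, forces in N, time in s.
With the tool pointing down it reaches from about 0.25 to 0.8 m from the base axis. Payload 3.9 kg.
Tool frame: the origin (TCP) lies between the finger pads, 19 mm behind the fingertips; this is the grasp point; x points along the fingers, y is the direction in which the jaws open and shut, and the axes are right-handed (so a half turn about x gives the same grasp; the last joint's range is limited). The gripper opens to 85 mm and grips with 20 to 120 N. Pads are 22 mm wide; open, the fingers measure 114 mm over their backs; the gripper's body (76 mm by 85 mm) begins 54 mm behind the grasp point. The pads swing forward as they close: fully open they stand 13 mm farther back than shut.
Start: joints at [-1.153, 0.26, -0.138, 1.173, 0, 1.571], TCP at [0.213, -0.48, 0.25] pointing down, gripper open.
Joint ranges: [-2.78, 2.78], [-0.83, 1.72], [-1.28, 1.37], [-1.9, 2.12], [-1.57, 1.48], [-3.14, 3.14]. Speed limits (rad/s): [2.57, 2.57, 3.14, 3.14, 3.14, 3.14].

### API

Orientations are given as a unit quaternion [x, y, z, w].
In Python, from cell import arm gives the robot as it stands.
- The arm moves only by the tool apply_moves, never from a script. Its argument "rows" is a list of rows, each an object of numbers: "dx", "dy", "dz": the shift along the tool's x, y, z normalised to -1 to 1, where 1 is 30 cm; "rx", "ry", "rz": the turn, a rotation vector about the tool's x, y, z normalised to -1 to 1, where 1 is pi rad. In form: [{"dx": .., "dy": .., "dz": .., "rx": .., "ry": .., "rz": ..}, ...]. A call has 1 to 8 rows; each row shifts and turns the commanded pose from where the row before left it, along the tool's axes as they then stand; what a row does not reach is not made up. A row lasts 1/8 s, in which the tool goes at most 62.5 mm and 10.7 degrees, less where a joint would pass 70% of its speed; a pose out of reach is approached as far as the arm can. A call with a number of a shift or a turn outside -1 to 1 is refused whole. A call with a gripper value outside its range is refused whole. "hand" is the opening, from -1 (shut) to 1 (fully open), so that 0 is half open, set as the call begins (left out, the last holds). The fingers move at their own pace and stop on an object; "squeeze" is the grip in N (left out, the last holds). Time passes only in rows, so rows that do not move let the fingers close. It gives the time, the measured TCP pose, the force and the opening at its end, in the units of the state.
- arm.get_obs(): the state, without advancing time (a new reading comes with each control period).
- arm.snapshot(name): name is "scene" or "top"; returns a dict with "image" (400x640x3 uint8, blue, green, red), "depth" (400x640 float32, m along the optical axis (not along the pixel's ray), 0 where there is no reading), "fx", "fy", "cx", "cy" (pixels), "rvec" (rotation vector, rad) and "tvec" (3), from world to camera coordinates, as OpenCV has them. Camera axes: x right, y down, z forward; pixel columns grow to the right and rows downward; lengths in m; the calibration is good to about 2 mm. A picture is of the moment at which its call begins.
- arm.job_done(): hands the job in, once; it reports no verdict.
The state is a dict: "clock": time; "joints": joint angles; "dq": joint speeds; "joint_efforts": joint torques, N m; "tcp_pos": TCP position; "tcp_rot": TCP orientation; "force": force on the tool from outside, world axes, zero at the start; "moment": the same for the moment, N m; "gripper_width": finger opening in m.
Only numpy, scipy, OpenCV 4.12 (cv2) and the standard library are available. Lean on these libraries where they do the work, as an engineer would, in place of code of your own. Each camera call takes 0.05 s, during which the arm holds its last target. There are 200 camera calls.

### The job

Make the grinder's coolant station ready: first swing the steel latch bar on the sloping cover down until its end lies fully home in the catch, and only then turn the ball valve's lever a quarter turn, until it lies along the pipe against its stop. The valve is to reach open only with the cover latched, and both stay so; leave the other things on the bench where they are.

Things in the scene. Friction and masses are not known exactly. Their poses are not given: they have to be found in the camera images.
- cover: Grey sheet-steel wheel cover fixed on the bench, foot 240 x 350 mm; its deck (215 x 270 mm) slopes at 25 degrees, its surface rising from 60 mm at the front to 153 mm at the back, away from the robot. Origin: centre of its underside; own x points level away from the robot (up-slope side), y left, z up.
- cover_rail (a point): Middle of the underside of a wooden grab rail (30 mm wide, 350 mm long along the cover's y, 28 mm thick), fixed 340 mm above the bench over the upper half of the deck, on white flat brackets at its ends that come up from behind. A tool pointing straight down cannot get at the open latch's post under it; lean the tool's body back towards the robot by 30 to 40 degrees.
- latch (a joint): Angle of the steel latch bar that turns flat over the slope about its hinge bolt: 0 = closed, lying level across the slope with its free end fully home in the catch (a hard stop); it grows to 1.6 as the bar swings up-slope (open). Stiff: stays where it is left, about 2 N at the post.
- latch_post (a point): Point on the axis of the black round post that is the latch's handle: 24 mm in diameter, 50 mm long, standing square to the slope on the bar, 140 mm from the hinge. The point is 32 mm above the bar's top face and 18 mm below the post's end. The bar is 200 mm long, 16 mm wide, 8 mm thick.
- latch_hinge (a point): Point on the latch's hinge axis, level with latch_post (50 mm off the slope; the hinge bolt itself ends at 29 mm). Axes: z = outward normal of the slope = hinge axis, x = up-slope, y = left along the slope. With latch angle a, the post is at x = 140 mm * sin a, y = -140 mm * cos a from here.
- latch_catch (a point): Middle of the catch, a dark steel C-shaped keeper (28 mm wide along y, 26 mm high) open up-slope, in which the bar's end lies under the lip when closed; 170 mm to the right of the hinge along the slope.
- pump: Grey coolant pump box fixed on the bench, 160 x 200 x 75 mm, with a steel pipe 26 mm thick running along its own y at height 120 mm and a brass ball valve in its middle. Origin: centre of its underside; x away from the robot, y left, z up.
- valve (a joint): Angle of the ball valve's lever about a vertical axis, seen from above counter-clockwise as it grows: 0 = shut, lever square across the pipe and pointing to the pump's -x; 1.571 = fully open at its hard stop, lever along the pipe pointing to the pump's -y. Stiff: about 3 N at the grip.
- valve_grip (a point): Point in the middle of the lever's black sleeve, 90 mm from the axis. The sleeve is 85 mm long (35 to 120 mm from the axis), 20 mm wide, 14 mm thick, its middle 167 mm above the bench and 34 mm above the pipe. With valve angle b it is at x = -90 mm * cos b, y = -90 mm * sin b from valve_hinge in the pump's axes.
- valve_hinge (a point): Point on the valve's vertical axis at the lever's middle height; axes as the pump's.
- cutter_head: steel cutter head, a cylinder 72 mm across and 50 mm high, standing in front of the cover; origin at the centre of its underside. Leave it where it is.
- small_cutter: steel cutter, a cylinder 52 mm across and 40 mm high, towards the right; origin at the centre of its underside. Leave it where it is.
- stock_box: white card box 70 x 100 x 50 mm, in front of the pump unit; origin at the centre of its underside. Leave it where it is.
- wrench: steel wrench 180 mm long, lying behind the pump unit; origin at the handle-to-head middle, underside. Leave it where it is.
- mug: white mug 80 mm across, 90 mm high, towards the back; origin at the centre of its underside. Leave it where it is.
- spray_can: plain metal can 60 mm across, 180 mm high, on the left; origin at the centre of its underside. Leave it where it is.
- hammer: hammer lying on the right; origin at the handle-to-head middle, underside. Leave it where it is.

How it is judged:
By the outcome, as a careful person would: the job done as asked, in the order asked, and still so for the second after the job is handed in, with the robot touching nothing.
It also fails if it takes over 67 s, if anything falls off the work surface, if the arm or the gripper's body presses on something with over 40 N, if the wrist force passes 120 N, or if a joint passes its speed limit or range.

## Working session

There is one attempt and no reset: what is moved stays moved. The work goes in short steps, Python scripts to look and compute and a tool call to move; the robot and the scene stay as the last step left them, time stands still between calls to the robot, and variables do not carry over. Pictures are saved under pics/ and viewed, about 8 in all and at most 12, crops included, and the job is handed in when it is done.

Besides the shell and the picture viewer there is one more tool, called after "Emit:" as name(argument=value, ...), one argument or row to a line, values as JSON. apply_moves: Moves the arm, as the interface text tells. Scaled input: -1 to 1 covers 30 cm each way for a shift and pi rad each way for a turn. Its arguments: {"type":"object","properties":{"rows":{"type":"array","items":{"type":"object","properties":{"dx":{"type":"number"},"dy":{"type":"number"},"dz":{"type":"number"},"rx":{"type":"number"},"ry":{"type":"number"},"rz":{"type":"number"}}}},"hand":{"type":"number"},"squeeze":{"type":"number"}},"required":["rows"]}

```bash
ls; mkdir -p pics; cat > h.py <<'E'
import numpy as np, cv2
from cell import arm
def snap(n,f=None):
    s=arm.snapshot(n); 
    np.savez('%s.npz'%n,**s)
    if f: cv2.imwrite('pics/'+f,s['image'])
    return s
def pts(s):
    R=cv2.Rodrigues(np.array(s['rvec'],float))[0]; t=np.array(s['tvec'],float).ravel()
    d=s['depth']; v,u=np.mgrid[:d.shape[0],:d.shape[1]]
    c=np.stack([(u-s['cx'])/s['fx']*d,(v-s['cy'])/s['fy']*d,d],-1)
    return (c-t)@R
E
python3 - <<'E'
from h import *
a=snap('scene','s1.png');b=snap('top','t1.png')
for s in(a,b):
    R=cv2.Rodrigues(np.array(s['rvec'],float))[0];print(-R.T@np.array(s['tvec']).ravel(),R[2],s['fx'])
print(arm.get_obs())
E
```

```text
pics
[ 1.49649622 -1.04881478  1.6290934 ] [-0.46520657  0.52414867 -0.71333795] 508.9456950971305
[ 0.26733674 -0.02108721  1.90902975] [ 1.69290799e-01  7.00348818e-04 -9.85565896e-01] 482.2456796289984
{'clock': 0.1, 'joints': array([-1.15300193e+00,  2.60629078e-01, -1.39249721e-01,  1.17271569e+00,
       -1.25624976e-05,  1.57078289e+00]), 'dq': array([-6.09913973e-05, -2.51790646e-03,  2.48474868e-03,  6.18953203e-04,
       -2.68673047e-04,  6.63534429e-04]), 'joint_efforts': array([-1.80147413e-04, -4.06508231e+01,  2.54527491e+01,  1.01318673e-02,
       -1.93553942e-04, -9.06523155e-06]), 'tcp_pos': array([ 0.21277343, -0.47930468,  0.24923883]), 'tcp_rot': array([-0.69159698, -0.14726625,  0.69186935, -0.14602424]), 'force': array([0.3213537 , 0.55728443, 0.59635096]), 'moment': array([ 0.03710652,  0.02086344, -0.05778814]), 'gripper_width': 0.0852102579603941}
```

View pics/s1.png

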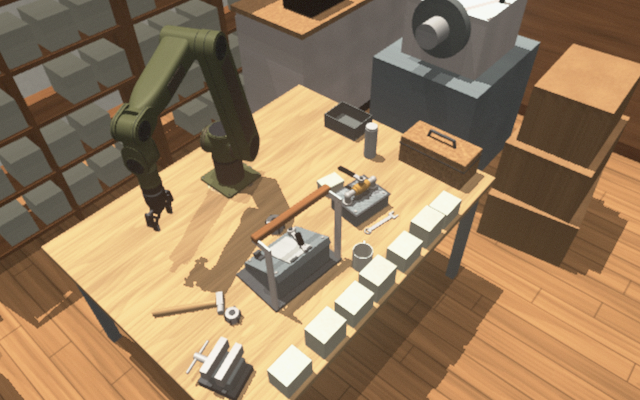

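View pics/t1.png

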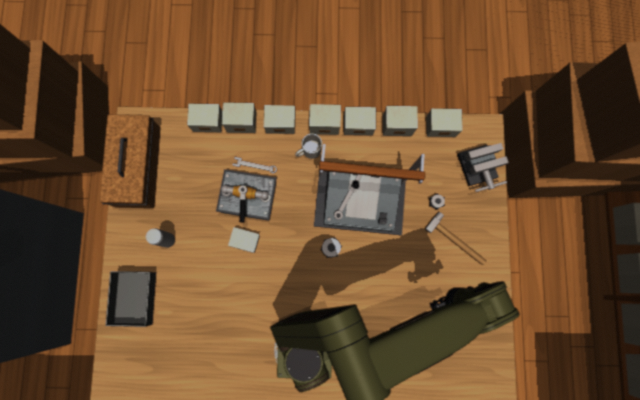

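The scene view shows the cover near (290,255) under the rail and the valve at (355,185). In the top view the latch bar runs from the hinge near (338,215) to the post near (355,184), with the catch at (382,217). The valve is at (242,190), its lever pointing to (242,220). Next I'll zoom in on both.

```bash
python3 - <<'E'
from h import *
a=dict(np.load('top.npz'));b=dict(np.load('scene.npz'))
A=cv2.resize(a['image'][145:255,210:420],None,fx=3.8,fy=3.8,interpolation=cv2.INTER_CUBIC)[:,:798]
B=b['image'][155:310,230:410]
B=cv2.resize(B,None,fx=3.8,fy=3.8,interpolation=cv2.INTER_CUBIC)
cv2.imwrite('pics/t2.png',A);cv2.imwrite('pics/s2.png',B)
P=pts(a);Q=pts(b)
for n,p in(('top',P),('scene',Q)):
    m=(p[...,0]>.25)&(p[...,0]<.95)&(abs(p[...,1])<.6)
    print(n,m.sum())
# rail: z 0.33..0.39
for n,p in(('top',P),('scene',Q)):
    q=p[(abs(p[...,2]-.368)<.006)&(p[...,0]>.5)&(p[...,0]<1)]
    print('rail',n,len(q),q.mean(0),q.min(0),q.max(0))
    r=cv2.minAreaRect(q[:,:2].astype(np.float32));print(r)
# deck plane from top
p=P[170:230,318:405].reshape(-1,3);q=p[(p[:,2]>.05)&(p[:,2]<.16)]
for _ in range(8):
    A=np.c_[q[:,:2],np.ones(len(q))];c=np.linalg.lstsq(A,q[:,2],rcond=None)[0];k=abs(A@c-q[:,2])<.006;q=q[k]
print('deck',c,len(q),np.degrees(np.arctan(np.hypot(*c[:2]))),np.degrees(np.arctan2(c[1],c[0])))
# heights above the deck
h=(P[...,2]-P[...,:2]@c[:2]-c[2])/np.sqrt(1+c[0]**2+c[1]**2)
np.set_printoptions(linewidth=300)
print((h[175:225,325:395:1][::2,::2]*1000).astype(int))
# pump lever
p=P[160:232,212:282]; q=p[(p[...,2]>.155)&(p[...,2]<.2)];print('lever',len(q),q.mean(0),cv2.minAreaRect(q[:,:2].astype(np.float32)))
q=p[(p[...,2]>.065)&(p[...,2]<.085)];print('pumptop',len(q),cv2.minAreaRect(q[:,:2].astype(np.float32)))
p=Q[155:225,320:395];q=p[(p[...,2]>.155)&(p[...,2]<.2)&(p[...,1]>0.1)];print('lever scene',len(q),q.mean(0),cv2.minAreaRect(q[:,:2].astype(np.float32)))
E
```

```text
top 54211
scene 46323
rail top 862 [ 0.62200525 -0.21113255  0.36814998] [ 0.59444365 -0.38570414  0.36200397] [ 0.70766097 -0.03733506  0.3739371 ]
((0.6274880766868591, -0.2104271501302719), (0.3500661551952362, 0.08363759517669678), 76.98149871826172)
rail scene 593 [ 0.62133144 -0.21138425  0.36675317] [ 0.50035926 -0.39165118  0.36203372] [0.65244057 1.67171224 0.37399997]
((0.5781294703483582, 0.640984296798706), (0.07461383193731308, 2.0667409896850586), 3.0468909740448)
deck [ 0.46383598 -0.03676125 -0.16119726] 2269 24.95210915724925 -4.531496770499334
[[-136 -131  -58   -4   -6    0   -6   -5   -1   -2    5   -8   -3    5   -3    9   14   18   17    0   -1   -5  197  196  207  201  214  215  215  213  215  211  220  217  218]
 [-125 -125   -7   -1   -7    5    7    4   -7    6   -3   -7    0   -1    8    7   11   19    3    3  -13    0 1763   -3    9   -1    4   10    4   -4    0   -2  192  201  208]
 [-121 -126  -11   -5    1   -1    0    0    4    0   -9   -3    3    0    9   14   15   14   -2    1    0    9    5    3   10    0    0    3    3   -6    1    0   -9   -8   -6
[... 3647 characters left out ...]
6   -5   -6    3    3   -1    0   -2   -7   -1  -10   14   21   27   28   -9    2    7   -4]
 [  -8  -12   -5  -13   -7   -2   -6   -4   -6   -6    2   -3   -5   -8   -9   -3    4   -7   -2   -8   -3    2    2   -2    0    2    0   23   19   28   23    0   -4    1   -9]]
lever 212 [0.53402971 0.23585114 0.17457907] ((0.5309609770774841, 0.23957830667495728), (0.028998078778386116, 0.13128554821014404), 87.76636505126953)
pumptop 1687 ((0.5850294828414917, 0.2380683720111847), (0.2094269096851349, 0.1691107302904129), 81.94707489013672)
lever scene 149 [0.53490463 0.23023492 0.16996765] ((0.5301961898803711, 0.23271843791007996), (0.032302726060152054, 0.13919256627559662), 89.33182525634766)
```

View pics/t2.png

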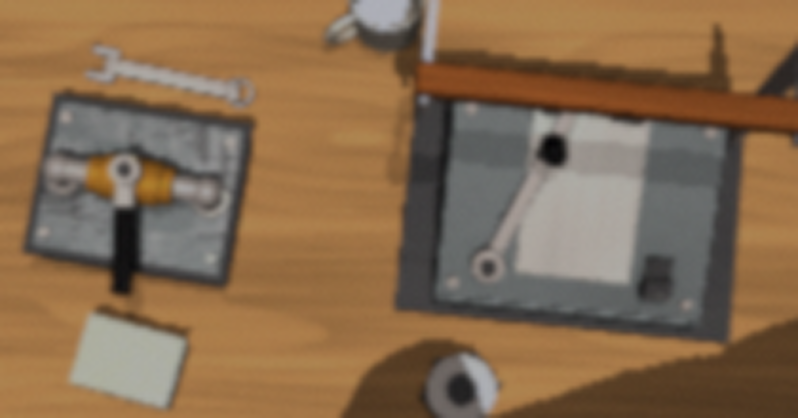

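View pics/s2.png

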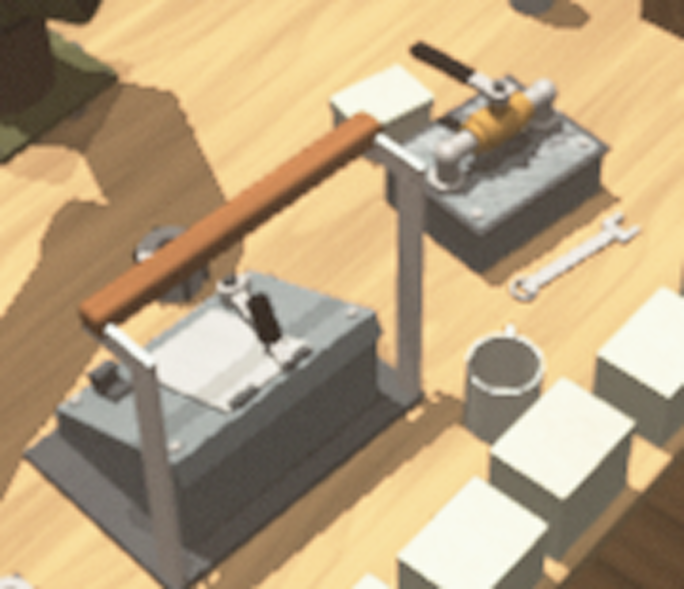

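The crops show the latch open at about 65°, the post at crop pixel (553,150), the hinge at (487,267), the catch at (657,280) and the valve hub at (124,168) with its lever pointing at the robot. Next I'll compute the geometry.

```bash
cat > geo.py <<'E'
from h import *
np.set_printoptions(precision=4,suppress=True,linewidth=160)
a=dict(np.load('top.npz'));b=dict(np.load('scene.npz'));P=pts(a);Q=pts(b)
def pca(q):
    m=q.mean(0);w,v=np.linalg.eigh(np.cov((q-m).T));return m,v[:,-1]
if 1:
  for p in(P,Q):
    q=p[(abs(p[...,2]-.368)<.008)&(p[...,0]>.5)&(p[...,0]<.68)&(p[...,1]<0)&(p[...,1]>-.5)][:,:2]
    for _ in range(4):
        m,d=pca(q);r=(q-m)@[-d[1],d[0]];q=q[abs(r)<.02]
    d*=np.sign(d[1]);s=(q-m)@d;print('rail mid',m+d*(s.min()+s.max())/2,s.min(),s.max(),'yaw deg',np.degrees(np.arctan2(-d[0],d[1])))
def ana(yaw,F=.0):
    ex=np.array([np.cos(yaw),np.sin(yaw),0]);ey=np.array([-np.sin(yaw),np.cos(yaw),0])
    t=np.radians(25);up=ex*np.cos(t)+np.array([0,0,np.sin(t)]);n=-ex*np.sin(t)+np.array([0,0,np.cos(t)])
    return ex,ey,up,n
E
cat > g2.py <<'E'
from geo import *
yaw=np.radians(-7)
import sys
if len(sys.argv)>1: yaw=np.radians(float(sys.argv[1]))
ex,ey,up,n=ana(yaw)
p=np.r_[P[170:230,318:405].reshape(-1,3)];q=p[(p[:,2]>.05)&(p[:,2]<.16)]
off=np.median(q@n);q=q[abs(q@n-off)<.004];off=np.mean(q@n);print('deck off',off,len(q))
A=np.c_[q[:,:2],np.ones(len(q))];c=np.linalg.lstsq(A,q[:,2],rcond=None)[0];print('free fit slope yaw',np.degrees(np.arctan2(c[1],c[0])))
for nm,p in(('top',P),('scene',Q)):
    p=p.reshape(-1,3);p=p[(p[:,0]>.42)&(p[:,0]<.72)&(abs(p[:,1]+.21)<.16)]
    h=p@n-off;X=p@up;Y=p@ey
    def show(k,l):
        if k.sum()>2: print(nm,l,k.sum(),'up,ey mean',X[k].mean(),Y[k].mean(),'range',X[k].min(),X[k].max(),Y[k].min(),Y[k].max(),'h',h[k].mean(),'xyz',p[k].mean(0))
    xm=np.percentile(X[abs(h)<.005],[1,99]);ym=np.percentile(Y[abs(h)<.005],[1,99]);print('deck X,Y',xm,ym)
    ins=(X>xm[0]+.005)&(X<xm[1]-.005)&(Y>ym[0]+.01)&(Y<ym[1]-.01)
    show(ins&(h>.038)&(h<.075),'post');show(ins&(h>.055)&(h<.072),'posttop')
    lo=X<xm[0]+.08
    show(ins&lo&(h>.017)&(h<.04)&(Y>Y[ins].mean()),'hinge');show(ins&lo&(h>.014)&(h<.035)&(Y<Y[ins].mean()-.03),'catch')
pm=P[150:235,205:290].reshape(-1,3)
q=pm[(pm[:,2]>.065)&(pm[:,2]<.085)][:,:2];print('pump',cv2.minAreaRect(q.astype(np.float32)))
for nm,p in(('top',P),('scene',Q)):
    p=p.reshape(-1,3);p=p[(p[:,0]>.42)&(p[:,0]<.7)&(abs(p[:,1]-.235)<.13)]
    q=p[(p[:,2]>.155)&(p[:,2]<.195)];
    m,d=pca(q[:,:2]);d*=np.sign(d[0]);s=(q[:,:2]-m)@d;print(nm,'lever',len(q),m,'deg',np.degrees(np.arctan2(d[1],d[0])),'ends',m+d*s.min(),m+d*s.max(),'z',np.median(q[:,2]))
    q=p[(p[:,2]>.105)&(p[:,2]<.145)&(p[:,0]>.55)][:,:2];m,d=pca(q);d*=np.sign(d[1]);s=(q-m)@d
    print(nm,'pipe',len(q),'mid',m+d*(s.min()+s.max())/2,'yaw',np.degrees(np.arctan2(-d[0],d[1])),s.min(),s.max())
for nm,s,p,box in(('top',a,P,(150,235,205,290)),('scene',b,Q,(150,230,315,400))):
    v0,v1,u0,u1=box;im=s['image'][v0:v1,u0:u1].astype(int);pp=p[v0:v1,u0:u1]
    k=(im.max(-1)<60)&(pp[...,2]>.13)&(pp[...,2]<.2);print(nm,'black sleeve',k.sum(),pp[k].mean(0),np.median(pp[k][:,2]))
E
python3 g2.py -7
```

```text
rail mid [ 0.6216 -0.2113] -0.17517882143021984 0.1738574311338079 yaw deg -4.672221322477413
rail mid [ 0.6234 -0.217 ] -0.16521784298082787 0.18512299251896722 yaw deg -4.594645500508012
deck off -0.14962378941751645 1819
free fit slope yaw -6.6213349785363915
deck X,Y [0.4731 0.6727] [-0.2671 -0.0034]
top post 43 up,ey mean 0.6469018347931185 -0.09895030237663485 range 0.6343410317250417 0.6570774676701262 -0.11055614617760212 -0.08809421738804128 h 0.06191033469477979 xyz [ 0.6067 -0.1742  0.1939]
top posttop 36 up,ey mean 0.6460361054890108 -0.09926591307206672 range 0.6343410317250417 0.6570774676701262 -0.11055614617760212 -0.08809421738804128 h 0.06383672011532443 xyz [ 0.605  -0.1743  0.1953]
top hinge 73 up,ey mean 0.520386851655378 -0.0562348980845015 range 0.49622260766286946 0.5525101149251815 -0.07338575367803979 -0.037562803727864705 h 0.023306765761754673 xyz [ 0.5142 -0.1198  0.1054]
top catch 44 up,ey mean 0.5126638422051427 -0.22347261633708382 range 0.5002608013298782 0.5242714440449473 -0.2378621151838586 -0.20958234122201663 h 0.022913047576659806 xyz [ 0.4871 -
[... 1089 characters left out ...]
01696563
top pipe 344 mid [0.5821 0.2379] yaw -7.841683612353832 -0.08657573587733615 0.09163965845260204
scene lever 149 [0.5349 0.2302] deg 0.07551132008932968 ends [0.4608 0.2301] [0.5997 0.2303] z 0.17040030266594539
scene pipe 280 mid [0.5887 0.2275] yaw -9.004530750558441 -0.08474192380158864 0.09574402402164615
top black sleeve 121 [0.5075 0.2357 0.1747] 0.17444818515101365
scene black sleeve 0 [nan nan nan] nang2.py:29: RuntimeWarning: Mean of empty slice.
  k=(im.max(-1)<60)&(pp[...,2]>.13)&(pp[...,2]<.2);print(nm,'black sleeve',k.sum(),pp[k].mean(0),np.median(pp[k][:,2]))
  ret = um.true_divide(
  return _methods._mean(a, axis=axis, dtype=dtype,
  ret = ret.dtype.type(ret / rcount)
```

```bash
sed -i "s/(h>.017)&(h<.04)/(h>.0245)\&(h<.04)/" g2.py; python3 g2.py -4.6 2>/dev/null| grep -E "posttop|hinge|catch|off|fit|deck"; python3 - <<'E'
from cell import arm
from scipy.spatial.transform import Rotation as R
print(R.from_quat(arm.get_obs()['tcp_rot']).as_matrix().round(3))
E
```

```text
deck off -0.14704184555853497 1888
free fit slope yaw -4.644684722963746
deck X,Y [0.4694 0.6665] [-0.2925 -0.0285]
top posttop 36 up,ey mean 0.6417744500044361 -0.1252155610026967 range 0.6299804821481864 0.6527314746373419 -0.13636335107366196 -0.11431599638244132 h 0.06324201884521835 xyz [ 0.605  -0.1743  0.1953]
top hinge 21 up,ey mean 0.5130257259391546 -0.07805861272363879 range 0.49813561372938425 0.5461853834753115 -0.09337231443567674 -0.06255018526187305 h 0.026884043754068127 xyz [ 0.5078 -0.1192  0.1079]
top catch 45 up,ey mean 0.5035679926922118 -0.24449155794894964 range 0.4916913728600527 0.5157355311081011 -0.2597361402197709 -0.23083932947848043 h 0.023781532737939298 xyz [ 0.4872 -0.2845  0.1011]
deck X,Y [0.468  0.6874] [-0.298  -0.0278]
scene posttop 30 up,ey mean 0.640474922193089 -0.13272758338671675 range 0.6228946866528191 0.6509826560420842 -0.14358589498979607 -0.12116718382936205 h 0.06172404539882289 xyz [ 0.6039 -0.1817  0.1934]
scene hinge 8 up,ey mean 0.5101367482133372 -0.08249323525024638 range 0.49685557456830165 0.5181429733557158 -0.0899366282474802 -0.07961393765746148 h 0.02746053841846864 xyz [ 0.5046 -0.1234  0.1072]
scene catch 31 up,ey mean 0.5019556799820187 -0.2508461184996333 range 0.48579918012791856 0.5170667652495904 -0.26483828740704246 -0.23373842321898367 h 0.022127890880299365 xyz [ 0.486  -0.2908  0.0989]
[[-0.001  0.406 -0.914]
 [ 0.002 -0.914 -0.406]
 [-1.    -0.002  0.   ]]
```

```bash
cat > plan.py <<'E'
import numpy as np, json
from cell import arm
from scipy.spatial.transform import Rotation as R, Slerp
np.set_printoptions(precision=4,suppress=True)
yaw=np.radians(-4.6);ex=np.array([np.cos(yaw),np.sin(yaw),0]);ey=np.array([-np.sin(yaw),np.cos(yaw),0]);ez=np.array([0,0,1.])
t=np.radians(25);up=ex*np.cos(t)+ez*np.sin(t);n=-ex*np.sin(t)+ez*np.cos(t)
H=.509*up-.079*ey+(-.147+.049)*n
V=np.array([.584,.233,.169]);pyaw=np.radians(-8.2)
def frame(x,y):
    y=y-x*(x@y);y/=np.linalg.norm(y);return R.from_matrix(np.c_[x,y,np.cross(x,y)])
def latch(a,back=0,lean=None,h=0):
    l=np.radians(25+10*(a/1.2)**2 if lean is None else lean)
    x=ex*np.sin(l)-ez*np.cos(l)
    p=H+.14*(np.sin(a)*up-np.cos(a)*ey)+h*n-x*back
    return p,frame(x,np.cos(a)*up+np.sin(a)*ey)
def valve(b,up_=0,s=1):
    g=pyaw+np.pi+b;d=np.array([np.cos(g),np.sin(g),0])
    return V+.09*d+up_*ez,frame(-ez,s*np.array([-d[1],d[0],0]))
def cur():
    o=arm.get_obs();return o['tcp_pos'],R.from_quat(o['tcp_rot'])
def rows(wps,start=None):
    """wps: list of ((p,R),nrows)"""
    p0,r0=start or cur();out=[]
    for (p1,r1),k in wps:
        S=Slerp([0,1],R.concatenate([r0,r1]));pp,rr=p0,r0
        for i in range(1,k+1):
            p=p0+(p1-p0)*i/k;r=S([i/k])[0]
            d=rr.inv().apply(p-pp)/.3;w=(rr.inv()*r).as_rotvec()/np.pi
            out.append(dict(zip(('dx','dy','dz','rx','ry','rz'),[float(round(v,3)) for v in (*d,*w)])))
            if np.linalg.norm(d)*.3>.06 or np.linalg.norm(w)*180>10.5: print('FAST',np.linalg.norm(d)*.3,np.linalg.norm(w)*180)
            pp,rr=p,r
        p0,r0=p1,r1
    for i in range(0,len(out),8): print(json.dumps(out[i:i+8]))
def state():
    o=arm.get_obs();print(o['clock'],o['tcp_pos'],'q',o['joints'],'F',o['force'],'w',o['gripper_width'])
E
python3 - <<'E'
from plan import *
p,r=cur();a=1.208
print(H,latch(a)[0],latch(0)[0],latch(a,.15)[0]);print(latch(a)[1].as_matrix())
rows([((p+[0,0,.1],r),2),((np.array([.45,-.3,.36]),Slerp([0,1],R.concatenate([r,latch(a)[1]]))([.6])[0]),8),(latch(a,.15),6)])
E
```

```text
[ 0.4948 -0.1191  0.1263] [ 0.609  -0.1781  0.1816] [ 0.4835 -0.2586  0.1263] [ 0.523  -0.1712  0.3043]
[[ 0.5736  0.3605  0.7355]
 [-0.0462  0.9108 -0.4103]
 [-0.8178  0.2014  0.5391]]
[{"dx": -0.167, "dy": -0.0, "dz": 0.0, "rx": 0.0, "ry": 0.0, "rz": 0.0}, {"dx": -0.167, "dy": -0.0, "dz": 0.0, "rx": 0.0, "ry": 0.0, "rz": 0.0}, {"dx": -0.004, "dy": -0.028, "dz": -0.121, "rx": -0.053, "ry": -0.001, "rz": 0.018}, {"dx": -0.006, "dy": -0.008, "dz": -0.124, "rx": -0.053, "ry": -0.001, "rz": 0.018}, {"dx": -0.006, "dy": 0.013, "dz": -0.123, "rx": -0.053, "ry": -0.001, "rz": 0.018}, {"dx": -0.006, "dy": 0.033, "dz": -0.119, "rx": -0.053, "ry": -0.001, "rz": 0.018}, {"dx": -0.004, "dy": 0.053, "dz": -0.112, "rx": -0.053, "ry": -0.001, "rz": 0.018}, {"dx": -0.0, "dy": 0.071, "dz": -0.102, "rx": -0.053, "ry": -0.001, "rz": 0.018}]
[{"dx": 0.004, "dy": 0.086, "dz": -0.089, "rx": -0.053, "ry": -0.001, "rz": 0.018}, {"dx": 0.009, "dy": 0.099, "dz": -0.074, "rx": -0.053, "ry": -0.001, "rz": 0.018}, {"dx": 0.027, "dy": 0.044, "dz": -0.071, "rx": -0.047, "ry": -0.001, "rz": 0.016}, {"dx": 0.029, "dy": 0.052, "dz": -0.064, "rx": -0.047, "ry": -0.001, "rz": 0.016}, {"dx": 0.032, "dy": 0.06, "dz": -0.056, "rx": -0.047, "ry": -0.001, "rz": 0.016}, {"dx": 0.035, "dy": 0.066, "dz": -0.047, "rx": -0.047, "ry": -0.001, "rz": 0.016}, {"dx": 0.038, "dy": 0.07, "dz": -0.037, "rx": -0.047, "ry": -0.001, "rz": 0.016}, {"dx": 0.042, "dy": 0.073, "dz": -0.027, "rx": -0.047, "ry": -0.001, "rz": 0.016}]
```

Emit:
apply_moves(
  rows=[
    {"dx": -0.167},
    {"dx": -0.167},
    {"dx": -0.004,"dy": -0.028,"dz": -0.121,"rx": -0.053,"ry": -0.001,"rz": 0.018},
    {"dx": -0.006,"dy": -0.008,"dz": -0.124,"rx": -0.053,"ry": -0.001,"rz": 0.018},
    {"dx": -0.006,"dy": 0.013,"dz": -0.123,"rx": -0.053,"ry": -0.001,"rz": 0.018},
    {"dx": -0.006,"dy": 0.033,"dz": -0.119,"rx": -0.053,"ry": -0.001,"rz": 0.018},
    {"dx": -0.004,"dy": 0.053,"dz": -0.112,"rx": -0.053,"ry": -0.001,"rz": 0.018},
    {"dx": 0,"dy": 0.071,"dz": -0.102,"rx": -0.053,"ry": -0.001,"rz": 0.018},
  ],
  hand=0.4,
  squeeze=25,
)

```text
schema error: expected keys dx, dy, dz, rx, ry, rz
```

Emit:
apply_moves(
  rows=[
    {"dx": 0.004,"dy": 0.086,"dz": -0.089,"rx": -0.053,"ry": -0.001,"rz": 0.018},
    {"dx": 0.009,"dy": 0.099,"dz": -0.074,"rx": -0.053,"ry": -0.001,"rz": 0.018},
    {"dx": 0.027,"dy": 0.044,"dz": -0.071,"rx": -0.047,"ry": -0.001,"rz": 0.016},
    {"dx": 0.029,"dy": 0.052,"dz": -0.064,"rx": -0.047,"ry": -0.001,"rz": 0.016},
    {"dx": 0.032,"dy": 0.06,"dz": -0.056,"rx": -0.047,"ry": -0.001,"rz": 0.016},
    {"dx": 0.035,"dy": 0.066,"dz": -0.047,"rx": -0.047,"ry": -0.001,"rz": 0.016},
    {"dx": 0.038,"dy": 0.07,"dz": -0.037,"rx": -0.047,"ry": -0.001,"rz": 0.016},
    {"dx": 0.042,"dy": 0.073,"dz": -0.027,"rx": -0.047,"ry": -0.001,"rz": 0.016},
  ],
)

```text
clock: 1.1
tcp_pos: [0.4336, -0.4789, 0.2039]
tcp_rot: [0.489, 0.376, -0.448, 0.647]
force: [-0.8, -0.0, -0.0]
gripper_width: 0.0851
```

```bash
python3 - <<'E'
from plan import *
state();p,r=cur();print(r.as_matrix());print('pre');rows([(latch(1.208,.15),3)]);print('in');rows([(latch(1.208,.05),6),(latch(1.208),5)],latch(1.208,.15))
E
```

```text
1.1 [ 0.4336 -0.4789  0.2039] q [-0.8866  0.2504 -0.3623  0.5831  0.1105  0.6177] F [-0.7556 -0.0158 -0.0344] w 0.085070874147544
[[ 0.3156  0.9477  0.0482]
 [-0.2124  0.1201 -0.9698]
 [-0.9248  0.2958  0.2392]]
pre
FAST 0.11193395789991192 19.77765793754649
FAST 0.11193395789991192 19.777657937546515
FAST 0.11193395789991185 19.7776579375465
[{"dx": -0.144, "dy": 0.168, "dz": -0.3, "rx": -0.104, "ry": -0.004, "rz": 0.036}, {"dx": -0.122, "dy": 0.27, "dz": -0.226, "rx": -0.104, "ry": -0.004, "rz": 0.036}, {"dx": -0.09, "dy": 0.34, "dz": -0.125, "rx": -0.104, "ry": -0.004, "rz": 0.036}]
in
[{"dx": 0.056, "dy": 0.0, "dz": -0.0, "rx": 0.0, "ry": 0.0, "rz": 0.0}, {"dx": 0.056, "dy": 0.0, "dz": 0.0, "rx": 0.0, "ry": 0.0, "rz": 0.0}, {"dx": 0.056, "dy": 0.0, "dz": 0.0, "rx": 0.0, "ry": 0.0, "rz": 0.0}, {"dx": 0.056, "dy": -0.0, "dz": 0.0, "rx": 0.0, "ry": 0.0, "rz": 0.0}, {"dx": 0.056, "dy": 0.0, "dz": 0.0, "rx": 0.0, "ry": 0.0, "rz": 0.0}, {"dx": 0.056, "dy": 0.0, "dz": 0.0, "rx": 0.0, "ry": 0.0, "rz": 0.0}, {"dx": 0.033, "dy": 0.0, "dz": 0.0, "rx": 0.0, "ry": 0.0, "rz": 0.0}, {"dx": 0.033, "dy": -0.0, "dz": -0.0, "rx": 0.0, "ry": 0.0, "rz": 0.0}]
[{"dx": 0.033, "dy": -0.0, "dz": 0.0, "rx": 0.0, "ry": 0.0, "rz": 0.0}, {"dx": 0.033, "dy": -0.0, "dz": -0.0, "rx": 0.0, "ry": 0.0, "rz": 0.0}, {"dx": 0.033, "dy": 0.0, "dz": 0.0, "rx": 0.0, "ry": 0.0, "rz": 0.0}]
```

The first call was refused because every row needs all six keys. The second ran on its own and touched nothing. I'll replan from here.

```bash
python3 - <<'E'
from plan import *
p,r=cur();rows([((p+[-.03,.02,.1],r),2),(latch(1.208,.15),6)])
E
```

```text
[{"dx": -0.177, "dy": 0.006, "dz": 0.005, "rx": 0.0, "ry": 0.0, "rz": 0.0}, {"dx": -0.177, "dy": 0.006, "dz": 0.005, "rx": 0.0, "ry": 0.0, "rz": 0.0}, {"dx": -0.013, "dy": 0.082, "dz": -0.152, "rx": -0.052, "ry": -0.002, "rz": 0.018}, {"dx": -0.009, "dy": 0.106, "dz": -0.136, "rx": -0.052, "ry": -0.002, "rz": 0.018}, {"dx": -0.003, "dy": 0.127, "dz": -0.117, "rx": -0.052, "ry": -0.002, "rz": 0.018}, {"dx": 0.004, "dy": 0.145, "dz": -0.095, "rx": -0.052, "ry": -0.002, "rz": 0.018}, {"dx": 0.012, "dy": 0.158, "dz": -0.07, "rx": -0.052, "ry": -0.002, "rz": 0.018}, {"dx": 0.021, "dy": 0.166, "dz": -0.044, "rx": -0.052, "ry": -0.002, "rz": 0.018}]
```

Emit:
apply_moves(
  rows=[
    {"dx": -0.177,"dy": 0.006,"dz": 0.005,"rx": 0.0,"ry": 0.0,"rz": 0.0},
    {"dx": -0.177,"dy": 0.006,"dz": 0.005,"rx": 0.0,"ry": 0.0,"rz": 0.0},
    {"dx": -0.013,"dy": 0.082,"dz": -0.152,"rx": -0.052,"ry": -0.002,"rz": 0.018},
    {"dx": -0.009,"dy": 0.106,"dz": -0.136,"rx": -0.052,"ry": -0.002,"rz": 0.018},
    {"dx": -0.003,"dy": 0.127,"dz": -0.117,"rx": -0.052,"ry": -0.002,"rz": 0.018},
    {"dx": 0.004,"dy": 0.145,"dz": -0.095,"rx": -0.052,"ry": -0.002,"rz": 0.018},
    {"dx": 0.012,"dy": 0.158,"dz": -0.07,"rx": -0.052,"ry": -0.002,"rz": 0.018},
    {"dx": 0.021,"dy": 0.166,"dz": -0.044,"rx": -0.052,"ry": -0.002,"rz": 0.018},
  ],
  hand=0.4,
  squeeze=25,
)

```text
clock: 2.1
tcp_pos: [0.5236, -0.1705, 0.3047]
tcp_rot: [0.174, 0.445, -0.117, 0.87]
force: [0.3, -1.1, -0.3]
gripper_width: 0.0598
```

```bash
python3 - <<'E'
from plan import *
state();rows([(latch(1.208,.15),2),(latch(1.208,.055),6)])
E
```

```text
2.1 [ 0.5236 -0.1705  0.3047] q [-0.4189 -0.0919 -0.5913  0.4817  0.1908  0.0746] F [ 0.3486 -1.1165 -0.2795] w 0.059779023082835114
[{"dx": 0.0, "dy": -0.002, "dz": -0.001, "rx": 0.001, "ry": 0.001, "rz": 0.0}, {"dx": 0.0, "dy": -0.002, "dz": -0.001, "rx": 0.001, "ry": 0.001, "rz": 0.0}, {"dx": 0.053, "dy": 0.0, "dz": 0.0, "rx": 0.0, "ry": 0.0, "rz": 0.0}, {"dx": 0.053, "dy": -0.0, "dz": -0.0, "rx": 0.0, "ry": 0.0, "rz": 0.0}, {"dx": 0.053, "dy": 0.0, "dz": 0.0, "rx": 0.0, "ry": 0.0, "rz": 0.0}, {"dx": 0.053, "dy": 0.0, "dz": 0.0, "rx": 0.0, "ry": 0.0, "rz": 0.0}, {"dx": 0.053, "dy": -0.0, "dz": -0.0, "rx": 0.0, "ry": 0.0, "rz": 0.0}, {"dx": 0.053, "dy": 0.0, "dz": 0.0, "rx": 0.0, "ry": 0.0, "rz": 0.0}]
```

Tracking is good and the wrist has plenty of room. Next I'll go in along the tool axis to 55 mm short and look.

Emit:
apply_moves(
  rows=[
    {"dx": 0.0,"dy": -0.004,"dz": -0.002,"rx": 0.002,"ry": 0.002,"rz": 0.0},
    {"dx": 0.053,"dy": 0.0,"dz": 0.0,"rx": 0.0,"ry": 0.0,"rz": 0.0},
    {"dx": 0.053,"dy": 0.0,"dz": 0.0,"rx": 0.0,"ry": 0.0,"rz": 0.0},
    {"dx": 0.053,"dy": 0.0,"dz": 0.0,"rx": 0.0,"ry": 0.0,"rz": 0.0},
    {"dx": 0.053,"dy": 0.0,"dz": 0.0,"rx": 0.0,"ry": 0.0,"rz": 0.0},
    {"dx": 0.053,"dy": 0.0,"dz": 0.0,"rx": 0.0,"ry": 0.0,"rz": 0.0},
    {"dx": 0.053,"dy": 0.0,"dz": 0.0,"rx": 0.0,"ry": 0.0,"rz": 0.0},
  ],
)

```text
clock: 2.98
tcp_pos: [0.5774, -0.1787, 0.2257]
tcp_rot: [0.179, 0.447, -0.121, 0.868]
force: [-0.1, -0.5, -0.2]
gripper_width: 0.06
```

```bash
python3 - <<'E'
from h import *; from plan import *
state()
a=snap('scene');b=snap('top')
A=cv2.resize(a['image'][190:300,230:350],None,fx=4,fy=4,interpolation=cv2.INTER_CUBIC)
B=cv2.resize(b['image'][150:240,305:415],None,fx=2.9,fy=2.9,interpolation=cv2.INTER_CUBIC)
A=A[:440];o=np.zeros((440,800,3),np.uint8);o[:440,:480]=A;o[:261,481:800]=B[:261,:319];cv2.imwrite('pics/c3.png',o)
E
```

```text
2.975 [ 0.5774 -0.1787  0.2257] q [-0.3843  0.0723 -0.652   0.2579  0.1693  0.1157] F [-0.1247 -0.5284 -0.1814] w 0.0600051458750555
```

View pics/c3.png

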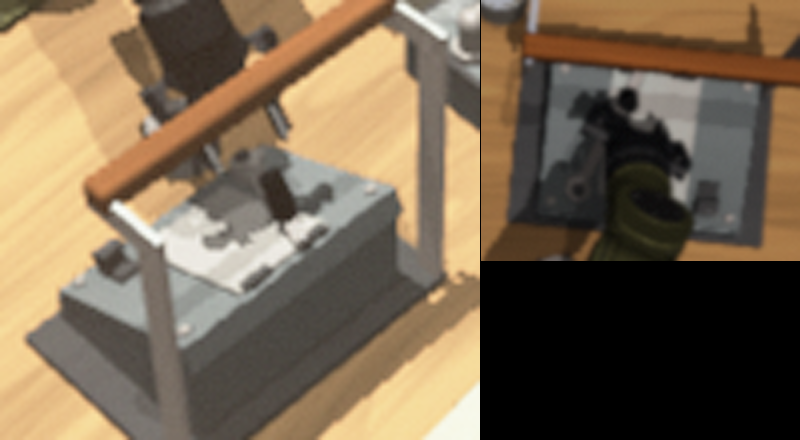

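The fingers are short of the post, and I can't judge the lateral alignment by eye. I'll overlay the predicted points.

```bash
cat > ov.py <<'E'
from h import *; from plan import *
def ov(P3,name,boxes,k=5):
    ims=[]
    for nm,(v0,v1,u0,u1) in boxes.items():
        s=dict(np.load(nm+'.npz'));im=cv2.resize(s['image'][v0:v1,u0:u1],None,fx=k,fy=k,interpolation=cv2.INTER_CUBIC)
        K=np.array([[s['fx'],0,s['cx']],[0,s['fy'],s['cy']],[0,0,1.]])
        for p,c in P3:
            uv=cv2.projectPoints(np.array([p],float),s['rvec'],s['tvec'],K,None)[0].ravel()
            q=(int((uv[0]-u0+.5)*k),int((uv[1]-v0+.5)*k));cv2.drawMarker(im,q,c,cv2.MARKER_CROSS,12,1)
        ims.append(im)
    h=max(i.shape[0] for i in ims);cv2.imwrite('pics/'+name,np.hstack([cv2.copyMakeBorder(i,0,h-i.shape[0],0,0,0) for i in ims]))
E
python3 - <<'E'
from ov import *
p,r=cur();M=r.as_matrix();lp=latch(1.208)[0]
red,gr,bl,ye=(0,0,255),(0,255,0),(255,80,0),(0,255,255)
ov([(lp+.018*n,red),(lp-.032*n,red),(H-.021*n,gr),(p,ye),(p+.006*M[:,0]+.03*M[:,1],bl),(p+.006*M[:,0]-.03*M[:,1],bl)],'c4.png',{'scene':(185,265,250,330),'top':(165,235,325,395)})
E
```

```text
(no output)
```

View pics/c4.png

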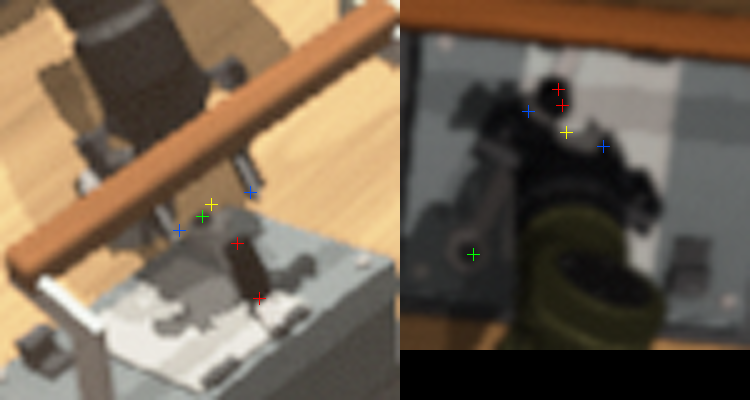

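The predicted points and the observed ones are off by the same small amount for both the robot and the post, about 1–2 px. Relative alignment is therefore good, with the post between the jaws, so I'll go in the remaining 55 mm.

Emit:
apply_moves(
  rows=[
    {"dx": 0.037,"dy": 0.0,"dz": 0.0,"rx": 0.0,"ry": 0.0,"rz": 0.0},
    {"dx": 0.037,"dy": 0.0,"dz": 0.0,"rx": 0.0,"ry": 0.0,"rz": 0.0},
    {"dx": 0.037,"dy": 0.0,"dz": 0.0,"rx": 0.0,"ry": 0.0,"rz": 0.0},
    {"dx": 0.037,"dy": 0.0,"dz": 0.0,"rx": 0.0,"ry": 0.0,"rz": 0.0},
    {"dx": 0.033,"dy": 0.0,"dz": 0.0,"rx": 0.0,"ry": 0.0,"rz": 0.0},
    {"dx": 0.0,"dy": 0.0,"dz": 0.0,"rx": 0.0,"ry": 0.0,"rz": 0.0},
  ],
)

```text
clock: 3.82
tcp_pos: [0.6083, -0.1802, 0.1809]
tcp_rot: [0.179, 0.448, -0.12, 0.868]
force: [-0.3, -0.4, 0.3]
gripper_width: 0.0597
```

```bash
python3 - <<'E'
from plan import *
state();p,r=cur();print(latch(1.208)[0]-p)
E
```

```text
3.825 [ 0.6083 -0.1802  0.1809] q [-0.3633  0.1735 -0.6705  0.1366  0.1588  0.1317] F [-0.3336 -0.441   0.3389] w 0.05965283625834314
[0.0007 0.0021 0.0007]
```

No contact so far. I'll close on the post at low grip.

Emit:
apply_moves(
  rows=[
    {"dx": 0.0,"dy": 0.0,"dz": 0.0,"rx": 0.0,"ry": 0.0,"rz": 0.0},
    {"dx": 0.0,"dy": 0.0,"dz": 0.0,"rx": 0.0,"ry": 0.0,"rz": 0.0},
    {"dx": 0.0,"dy": 0.0,"dz": 0.0,"rx": 0.0,"ry": 0.0,"rz": 0.0},
    {"dx": 0.0,"dy": 0.0,"dz": 0.0,"rx": 0.0,"ry": 0.0,"rz": 0.0},
  ],
  hand=-1,
  squeeze=25,
)

```text
clock: 4.32
tcp_pos: [0.6086, -0.1804, 0.1828]
tcp_rot: [0.179, 0.447, -0.12, 0.868]
force: [-3.3, 3.3, 4.8]
gripper_width: 0.0241
```

```bash
python3 - <<'E'
from plan import *
state();p,r=cur();d=p-H;print('a',np.arctan2(d@up,-d@ey),'rad',np.hypot(d@up,d@ey),'h',d@n)
st=cur()
rows([(latch(1.208-.1*i),1) for i in range(1,13)]+[(latch(0),1)],st)
E
```

```text
4.325 [ 0.6086 -0.1804  0.1828] q [-0.3634  0.1709 -0.6698  0.1371  0.1589  0.1317] F [-3.2968  3.3318  4.7774] w 0.02408883248749205
a 1.1934612127934403 rad 0.14110380873173436 h 0.0011780555829496574
[{"dx": 0.001, "dy": -0.04, "dz": -0.006, "rx": 0.03, "ry": 0.008, "rz": -0.003}, {"dx": -0.003, "dy": -0.046, "dz": -0.002, "rx": 0.032, "ry": 0.007, "rz": -0.004}, {"dx": -0.003, "dy": -0.046, "dz": -0.002, "rx": 0.032, "ry": 0.006, "rz": -0.004}, {"dx": -0.003, "dy": -0.046, "dz": -0.002, "rx": 0.032, "ry": 0.005, "rz": -0.004}, {"dx": -0.003, "dy": -0.047, "dz": -0.002, "rx": 0.032, "ry": 0.004, "rz": -0.004}, {"dx": -0.002, "dy": -0.047, "dz": -0.002, "rx": 0.032, "ry": 0.003, "rz": -0.004}, {"dx": -0.002, "dy": -0.047, "dz": -0.002, "rx": 0.032, "ry": 0.002, "rz": -0.004}, {"dx": -0.001, "dy": -0.047, "dz": -0.002, "rx": 0.032, "ry": 0.002, "rz": -0.003}]
[{"dx": -0.001, "dy": -0.047, "dz": -0.002, "rx": 0.032, "ry": 0.001, "rz": -0.003}, {"dx": -0.001, "dy": -0.047, "dz": -0.002, "rx": 0.032, "ry": 0.001, "rz": -0.002}, {"dx": -0.0, "dy": -0.047, "dz": -0.002, "rx": 0.032, "ry": 0.0, "rz": -0.001}, {"dx": -0.0, "dy": -0.047, "dz": -0.002, "rx": 0.032, "ry": 0.0, "rz": -0.0}, {"dx": -0.0, "dy": -0.004, "dz": -0.0, "rx": 0.003, "ry": 0.0, "rz": -0.0}]
```

The post is gripped at 24.1 mm, which matches its diameter. I'll swing the first part and check.

Emit:
apply_moves(
  rows=[
    {"dx": 0.001,"dy": -0.04,"dz": -0.006,"rx": 0.03,"ry": 0.008,"rz": -0.003},
    {"dx": -0.003,"dy": -0.046,"dz": -0.002,"rx": 0.032,"ry": 0.007,"rz": -0.004},
    {"dx": -0.003,"dy": -0.046,"dz": -0.002,"rx": 0.032,"ry": 0.006,"rz": -0.004},
    {"dx": -0.003,"dy": -0.046,"dz": -0.002,"rx": 0.032,"ry": 0.005,"rz": -0.004},
  ],
)

```text
clock: 4.82
tcp_pos: [0.5789, -0.2236, 0.1699]
tcp_rot: [0.341, 0.453, -0.22, 0.794]
force: [-6.5, 3.8, 10.5]
gripper_width: 0.0242
```

```bash
cat >lc.py <<'E'
from plan import *
state();p,r=cur();d=p-H;print('a',np.arctan2(d@up,-d@ey),'rad',np.hypot(d@up,d@ey),'h',d@n)
f=arm.get_obs()['force'];print('F up,ey,n',f@up,f@ey,f@n)
E
python3 lc.py
```

```text
4.825 [ 0.5789 -0.2236  0.1699] q [-0.4565  0.1973 -0.6053  0.2813  0.1816  0.4335] F [-6.517   3.8292 10.5067] w 0.024210962453449156
a 0.8085487743680309 rad 0.1411060350397203 h 0.0005289335315872449
F up,ey,n -1.7254302564674238 3.294235846408472 12.397444309445339
```

It tracks the arc at a radius of 141 mm. There is 12 N along the normal, so I'll back off about 4 mm along the tool while continuing.

Emit:
apply_moves(
  rows=[
    {"dx": -0.01,"dy": -0.047,"dz": -0.002,"rx": 0.032,"ry": 0.004,"rz": -0.004},
    {"dx": -0.006,"dy": -0.047,"dz": -0.002,"rx": 0.032,"ry": 0.003,"rz": -0.004},
    {"dx": -0.004,"dy": -0.047,"dz": -0.002,"rx": 0.032,"ry": 0.002,"rz": -0.004},
    {"dx": -0.001,"dy": -0.047,"dz": -0.002,"rx": 0.032,"ry": 0.002,"rz": -0.003},
  ],
)

```text
clock: 5.32
tcp_pos: [0.5325, -0.2519, 0.1508]
tcp_rot: [0.485, 0.423, -0.32, 0.695]
force: [5.6, 0.4, -7.0]
gripper_width: 0.0231
```

```bash
python3 lc.py
```

```text
5.325 [ 0.5325 -0.2519  0.1508] q [-0.5428  0.1991 -0.6235  0.3359  0.198   0.7463] F [ 5.6455  0.444  -7.0499] w 0.02312586958844358
a 0.3959022217708751 rad 0.14023545124790443 h 0.0018428976640522685
F up,ey,n 2.0884177410893274 0.8953237324001033 -8.752578019902852
```

Emit:
apply_moves(
  rows=[
    {"dx": 0.004,"dy": -0.047,"dz": -0.002,"rx": 0.032,"ry": 0.001,"rz": -0.003},
    {"dx": 0.002,"dy": -0.047,"dz": -0.002,"rx": 0.032,"ry": 0.001,"rz": -0.002},
    {"dx": 0.0,"dy": -0.047,"dz": -0.002,"rx": 0.032,"ry": 0.0,"rz": -0.001},
  ],
)

```text
clock: 5.7
tcp_pos: [0.4967, -0.2596, 0.1341]
tcp_rot: [0.581, 0.376, -0.383, 0.612]
force: [-3.9, 3.9, 8.4]
gripper_width: 0.0233
```

```bash
python3 lc.py
```

```text
5.7 [ 0.4967 -0.2596  0.1341] q [-0.5957  0.1866 -0.6855  0.3114  0.2131  0.9941] F [-3.8843  3.8614  8.3869] w 0.023292773627303334
a 0.10873743043553957 rad 0.14076369972249972 h 0.0014980566009410517
F up,ey,n -0.24525112190759388 3.537452132223673 9.368253748618029
```

Emit:
apply_moves(
  rows=[
    {"dx": -0.003,"dy": -0.03,"dz": -0.001,"rx": 0.02,"ry": 0.0,"rz": 0.0},
    {"dx": -0.001,"dy": -0.02,"dz": 0.0,"rx": 0.013,"ry": 0.0,"rz": 0.0},
    {"dx": 0.0,"dy": 0.0,"dz": 0.0,"rx": 0.0,"ry": 0.0,"rz": 0.0},
  ],
)

```text
clock: 6.08
tcp_pos: [0.4816, -0.2594, 0.1273]
tcp_rot: [0.611, 0.356, -0.403, 0.581]
force: [1.8, 0.7, -2.2]
gripper_width: 0.0233
```

```bash
python3 lc.py
```

```text
6.075 [ 0.4816 -0.2594  0.1273] q [-0.6133  0.1779 -0.7182  0.2938  0.2175  1.0786] F [ 1.7866  0.7412 -2.177 ] w 0.02326307783205968
a -0.008920511522784256 rad 0.1409052583865228 h 0.0016562060336390509
F up,ey,n 0.6400289331937363 0.8820527654469661 -2.700545163738575
```

Next I'll press on past nominal until the stop pushes back.

Emit:
apply_moves(
  rows=[
    {"dx": 0.0,"dy": -0.01,"dz": 0.0,"rx": 0.004,"ry": 0.0,"rz": 0.0},
    {"dx": 0.0,"dy": -0.01,"dz": 0.0,"rx": 0.004,"ry": 0.0,"rz": 0.0},
    {"dx": 0.0,"dy": 0.0,"dz": 0.0,"rx": 0.0,"ry": 0.0,"rz": 0.0},
  ],
)

```text
clock: 6.45
tcp_pos: [0.4805, -0.2593, 0.1269]
tcp_rot: [0.619, 0.35, -0.404, 0.576]
force: [12.5, 1.9, -7.0]
gripper_width: 0.0234
```

```bash
python3 lc.py
```

```text
6.45 [ 0.4805 -0.2593  0.1269] q [-0.6179  0.1753 -0.7276  0.2814  0.224   1.0966] F [12.4895  1.8502 -7.0318] w 0.02337151996753124
a -0.01708738524372612 rad 0.14095754842249097 h 0.0017862979104186607
F up,ey,n 8.176655581719318 2.845896699939477 -11.571552037595069
```

Emit:
apply_moves(
  rows=[
    {"dx": 0.006,"dy": -0.015,"dz": 0.0,"rx": 0.0,"ry": 0.0,"rz": 0.0},
    {"dx": 0.0,"dy": 0.0,"dz": 0.0,"rx": 0.0,"ry": 0.0,"rz": 0.0},
    {"dx": 0.0,"dy": 0.0,"dz": 0.0,"rx": 0.0,"ry": 0.0,"rz": 0.0},
  ],
)

```text
clock: 6.82
tcp_pos: [0.4805, -0.2594, 0.1267]
tcp_rot: [0.62, 0.348, -0.401, 0.578]
force: [12.9, 5.0, 5.4]
gripper_width: 0.0231
```

```bash
python3 lc.py
```

```text
6.825 [ 0.4805 -0.2594  0.1267] q [-0.6208  0.1736 -0.7349  0.2694  0.2293  1.093 ] F [12.8782  5.0415  5.412 ] w 0.023140802703745997
a -0.017515498169610618 rad 0.1410009196156897 h 0.0016474015260008093
F up,ey,n 13.554748545385658 6.058029524222303 -0.3492320088590469
```

The position doesn't change with 13.6 N against the stop, so the bar is home. I'll relieve the load, open, and back out along the tool axis.

Emit:
apply_moves(
  rows=[
    {"dx": 0.0,"dy": 0.014,"dz": 0.0,"rx": 0.0,"ry": 0.0,"rz": 0.0},
    {"dx": 0.0,"dy": 0.012,"dz": 0.0,"rx": 0.0,"ry": 0.0,"rz": 0.0},
    {"dx": 0.0,"dy": 0.0,"dz": 0.0,"rx": 0.0,"ry": 0.0,"rz": 0.0},
  ],
)

```text
clock: 7.2
tcp_pos: [0.4811, -0.2594, 0.1268]
tcp_rot: [0.618, 0.351, -0.406, 0.574]
force: [-6.7, 3.6, 13.3]
gripper_width: 0.0236
```

```bash
python3 lc.py
```

```text
7.2 [ 0.4811 -0.2594  0.1268] q [-0.6148  0.1769 -0.723   0.2873  0.2192  1.1003] F [-6.6857  3.5925 13.2766] w 0.023593555680642763
a -0.013846813626642675 rad 0.14095321884209716 h 0.0014891766687564366
F up,ey,n -0.6899396684075747 3.0447304630135807 14.970794231028695
```

Emit:
apply_moves(
  rows=[
    {"dx": -0.006,"dy": -0.005,"dz": 0.0,"rx": 0.0,"ry": 0.0,"rz": 0.0},
    {"dx": 0.0,"dy": 0.0,"dz": 0.0,"rx": 0.0,"ry": 0.0,"rz": 0.0},
  ],
)

```text
clock: 7.45
tcp_pos: [0.4806, -0.2593, 0.1269]
tcp_rot: [0.618, 0.351, -0.405, 0.575]
force: [7.6, 1.3, -4.0]
gripper_width: 0.0229
```

Emit:
apply_moves(
  rows=[
    {"dx": 0.0,"dy": 0.0,"dz": 0.0,"rx": 0.0,"ry": 0.0,"rz": 0.0},
    {"dx": 0.0,"dy": 0.0,"dz": 0.0,"rx": 0.0,"ry": 0.0,"rz": 0.0},
    {"dx": 0.0,"dy": 0.0,"dz": 0.0,"rx": 0.0,"ry": 0.0,"rz": 0.0},
  ],
  hand=0.4,
)

```text
clock: 7.82
tcp_pos: [0.4781, -0.2592, 0.1259]
tcp_rot: [0.618, 0.351, -0.407, 0.573]
force: [0.4, 0.1, -0.1]
gripper_width: 0.0597
```

Emit:
apply_moves(
  rows=[
    {"dx": -0.05,"dy": 0.0,"dz": 0.0,"rx": 0.0,"ry": 0.0,"rz": 0.0},
    {"dx": -0.1,"dy": 0.0,"dz": 0.0,"rx": 0.0,"ry": 0.0,"rz": 0.0},
    {"dx": -0.15,"dy": 0.0,"dz": 0.0,"rx": 0.0,"ry": 0.0,"rz": 0.0},
    {"dx": -0.15,"dy": 0.0,"dz": 0.0,"rx": 0.0,"ry": 0.0,"rz": 0.0},
    {"dx": -0.15,"dy": 0.0,"dz": 0.0,"rx": 0.0,"ry": 0.0,"rz": 0.0},
  ],
)

```text
clock: 8.45
tcp_pos: [0.4015, -0.253, 0.2903]
tcp_rot: [0.618, 0.351, -0.407, 0.573]
force: [0.1, -1.0, -0.1]
gripper_width: 0.0599
```

```bash
python3 lc.py; python3 - <<'E'
from plan import *
# to valve: both jaw signs
for s in(1,-1): print(s,valve(.15,.13,s)[1].as_matrix()[:,1])
p,r=cur()
mid=(np.array([.40,.0,.33]),Slerp([0,1],R.concatenate([r,valve(.15,.13,-1)[1]]))([.55])[0])
rows([mid and (mid,8),(valve(.15,.13,-1),6)])
E
```

```text
8.45 [ 0.4015 -0.253   0.2903] q [-0.7255 -0.0912 -0.5219  0.7836  0.2582  0.9955] F [ 0.1353 -1.0469 -0.1384] w 0.059943322387439636
a -0.03705705183596831 rad 0.14113011151980065 h 0.18344542876814257
F up,ey,n 0.1398266110920012 -1.0327235772628647 -0.2179392421489932
1 [ 0.0069 -1.      0.    ]
-1 [-0.0069  1.      0.    ]
[{"dx": -0.019, "dy": -0.004, "dz": -0.105, "rx": -0.036, "ry": 0.008, "rz": -0.007}, {"dx": -0.016, "dy": 0.008, "dz": -0.105, "rx": -0.036, "ry": 0.008, "rz": -0.007}, {"dx": -0.014, "dy": 0.019, "dz": -0.104, "rx": -0.036, "ry": 0.008, "rz": -0.007}, {"dx": -0.012, "dy": 0.031, "dz": -0.101, "rx": -0.036, "ry": 0.008, "rz": -0.007}, {"dx": -0.01, "dy": 0.042, "dz": -0.098, "rx": -0.036, "ry": 0.008, "rz": -0.007}, {"dx": -0.009, "dy": 0.052, "dz": -0.093, "rx": -0.036, "ry": 0.008, "rz": -0.007}, {"dx": -0.008, "dy": 0.062, "dz": -0.086, "rx": -0.036, "ry": 0.008, "rz": -0.007}, {"dx": -0.008, "dy": 0.072, "dz": -0.079, "rx": -0.036, "ry": 0.008, "rz": -0.007}]
[{"dx": 0.038, "dy": 0.125, "dz": -0.051, "rx": -0.039, "ry": 0.009, "rz": -0.008}, {"dx": 0.036, "dy": 0.131, "dz": -0.034, "rx": -0.039, "ry": 0.009, "rz": -0.008}, {"dx": 0.033, "dy": 0.135, "dz": -0.017, "rx": -0.039, "ry": 0.009, "rz": -0.008}, {"dx": 0.03, "dy": 0.137, "dz": 0.001, "rx": -0.039, "ry": 0.009, "rz": -0.008}, {"dx": 0.026, "dy": 0.137, "dz": 0.019, "rx": -0.039, "ry": 0.009, "rz": -0.008}, {"dx": 0.022, "dy": 0.134, "dz": 0.036, "rx": -0.039, "ry": 0.009, "rz": -0.008}]
```

Emit:
apply_moves(
  rows=[
    {"dx": -0.019,"dy": -0.004,"dz": -0.105,"rx": -0.036,"ry": 0.008,"rz": -0.007},
    {"dx": -0.016,"dy": 0.008,"dz": -0.105,"rx": -0.036,"ry": 0.008,"rz": -0.007},
    {"dx": -0.014,"dy": 0.019,"dz": -0.104,"rx": -0.036,"ry": 0.008,"rz": -0.007},
    {"dx": -0.012,"dy": 0.031,"dz": -0.101,"rx": -0.036,"ry": 0.008,"rz": -0.007},
    {"dx": -0.01,"dy": 0.042,"dz": -0.098,"rx": -0.036,"ry": 0.008,"rz": -0.007},
    {"dx": -0.009,"dy": 0.052,"dz": -0.093,"rx": -0.036,"ry": 0.008,"rz": -0.007},
    {"dx": -0.008,"dy": 0.062,"dz": -0.086,"rx": -0.036,"ry": 0.008,"rz": -0.007},
    {"dx": -0.008,"dy": 0.072,"dz": -0.079,"rx": -0.036,"ry": 0.008,"rz": -0.007},
  ],
)

```text
clock: 9.45
tcp_pos: [0.4003, 0.0005, 0.3297]
tcp_rot: [0.309, 0.599, -0.197, 0.712]
force: [0.8, 0.1, -0.0]
gripper_width: 0.0599
```

```bash
python3 - <<'E'
from ov import *
state();a=snap('scene');b=snap('top')
lp=latch(0)[0];red,gr=(0,0,255),(0,255,0)
ov([(lp+.018*n,red),(H-.021*n,gr),(V,red),(valve(.15)[0],gr)],'c5.png',{'scene':(160,310,240,390),'top':(150,240,215,410)},2)
import subprocess;subprocess.run(['python3','g2.py','-4.6'],stderr=subprocess.DEVNULL)
rows([(valve(.15,.13,-1),7)])
E
```

```text
rail mid [ 0.6218 -0.2111] -0.1740935904525683 0.17446401004096074 yaw deg -4.686853043715269
rail mid [ 0.6233 -0.217 ] -0.16483068871014533 0.18426070382949528 yaw deg -4.575976313292543
deck off -0.1470969870361018 1879
free fit slope yaw -4.552090157312041
deck X,Y [0.4696 0.6667] [-0.2927 -0.0284]
top post 45 up,ey mean 0.5122642710409667 -0.2145597134422969 range 0.4993064057718289 0.5222834354247216 -0.22617641856155396 -0.20401022652682663 h 0.0617029721328706 xyz [ 0.4815 -0.254   0.1391]
top posttop 35 up,ey mean 0.5109910214049682 -0.21495073590714256 range 0.4993064057718289 0.5222834354247216 -0.22617641856155396 -0.20401632948669693 h 0.06520278913554414 xyz [ 0.4789 -0.2542  0.1417]
top hinge 20 up,ey mean 0.5111964771055398 -0.07996594407086219 range 0.49769623220016174 0.5248295982864994 -0.127571329307003 -0.06378811862598337 h 0.02817772522474693 xyz [ 0.5055 -0.1209  0.1083]
top catch 70 up,ey mean 0.5080891324805348 -0.23303114717999485 range 0.4907809557871954 0.5216722732427298 -0.2598914720751583 -0.1911698087919085 h 0.02220819800718865 xyz [ 0.4929 -0.2734  
[... 1111 characters left out ...]
1 0.2381] yaw -7.725166486699047 -0.08665004120701418 0.09295544171705607
scene lever 151 [0.5352 0.2294] deg -0.19680949713258133 ends [0.4593 0.2297] [0.6015 0.2292] z 0.17130720825745055
scene pipe 286 mid [0.5885 0.2278] yaw -9.03745320240514 -0.08300706537783464 0.09503921293667678
top black sleeve 123 [0.5084 0.2356 0.1734] 0.17382092186688372
scene black sleeve 0 [nan nan nan] nan
9.45 [0.4003 0.0005 0.3297] q [-0.0777 -0.1296 -0.3839  1.1164  0.1049  0.6704] F [ 0.8402  0.1206 -0.0195] w 0.059905752429819444
this script no longer has the robotException ignored in: <_io.TextIOWrapper mode='rw' encoding='UTF-8'>
Traceback (most recent call last):
BrokenPipeError: [Errno 32] Broken pipe
```

View pics/c5.png

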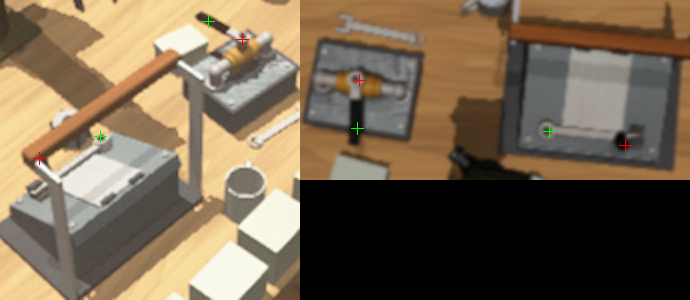

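The latch reads closed: post at 0.511 up-slope against hinge 0.511, with the bar end in the catch at about top-crop (635,135). The valve markers sit on the hub and the sleeve. Next is the approach to the valve.

```bash
python3 - <<'E'
from plan import *
rows([(valve(.15,.13,-1),7)]);rows([(valve(.15,.001,-1),6)],valve(.15,.13,-1))
E
```

```text
[{"dx": 0.034, "dy": 0.106, "dz": -0.043, "rx": -0.034, "ry": 0.008, "rz": -0.007}, {"dx": 0.032, "dy": 0.111, "dz": -0.031, "rx": -0.034, "ry": 0.008, "rz": -0.007}, {"dx": 0.03, "dy": 0.114, "dz": -0.018, "rx": -0.034, "ry": 0.008, "rz": -0.007}, {"dx": 0.027, "dy": 0.116, "dz": -0.006, "rx": -0.034, "ry": 0.008, "rz": -0.007}, {"dx": 0.025, "dy": 0.117, "dz": 0.007, "rx": -0.034, "ry": 0.008, "rz": -0.007}, {"dx": 0.022, "dy": 0.116, "dz": 0.02, "rx": -0.034, "ry": 0.008, "rz": -0.007}, {"dx": 0.018, "dy": 0.113, "dz": 0.033, "rx": -0.034, "ry": 0.008, "rz": -0.007}]
[{"dx": 0.072, "dy": 0.0, "dz": 0.0, "rx": 0.0, "ry": 0.0, "rz": 0.0}, {"dx": 0.072, "dy": 0.0, "dz": 0.0, "rx": 0.0, "ry": 0.0, "rz": 0.0}, {"dx": 0.072, "dy": 0.0, "dz": 0.0, "rx": 0.0, "ry": 0.0, "rz": 0.0}, {"dx": 0.072, "dy": 0.0, "dz": 0.0, "rx": 0.0, "ry": 0.0, "rz": 0.0}, {"dx": 0.072, "dy": 0.0, "dz": 0.0, "rx": 0.0, "ry": 0.0, "rz": 0.0}, {"dx": 0.072, "dy": 0.0, "dz": 0.0, "rx": 0.0, "ry": 0.0, "rz": 0.0}]
```

Emit:
apply_moves(
  rows=[
    {"dx": 0.034,"dy": 0.106,"dz": -0.043,"rx": -0.034,"ry": 0.008,"rz": -0.007},
    {"dx": 0.032,"dy": 0.111,"dz": -0.031,"rx": -0.034,"ry": 0.008,"rz": -0.007},
    {"dx": 0.03,"dy": 0.114,"dz": -0.018,"rx": -0.034,"ry": 0.008,"rz": -0.007},
    {"dx": 0.027,"dy": 0.116,"dz": -0.006,"rx": -0.034,"ry": 0.008,"rz": -0.007},
    {"dx": 0.025,"dy": 0.117,"dz": 0.007,"rx": -0.034,"ry": 0.008,"rz": -0.007},
    {"dx": 0.022,"dy": 0.116,"dz": 0.02,"rx": -0.034,"ry": 0.008,"rz": -0.007},
    {"dx": 0.018,"dy": 0.113,"dz": 0.033,"rx": -0.034,"ry": 0.008,"rz": -0.007},
    {"dx": 0.0,"dy": 0.0,"dz": 0.0,"rx": 0.0,"ry": 0.0,"rz": 0.0},
  ],
)

```text
clock: 10.55
tcp_pos: [0.4948, 0.2319, 0.2973]
tcp_rot: [-0.001, 0.71, 0.008, 0.704]
force: [-0.6, -0.8, 0.8]
gripper_width: 0.0595
```

```bash
python3 - <<'E'
from plan import *
state();rows([(valve(.15,.13,-1),1)]);
E
```

```text
10.55 [0.4948 0.2319 0.2973] q [0.4312 0.2849 0.0197 1.3085 0.0127 0.4188] F [-0.6158 -0.7557  0.8316] w 0.059524189517114794
[{"dx": -0.006, "dy": 0.002, "dz": -0.003, "rx": 0.002, "ry": -0.002, "rz": -0.003}]
```

Emit:
apply_moves(
  rows=[
    {"dx": 0.07,"dy": 0.002,"dz": 0.0,"rx": 0.002,"ry": -0.002,"rz": -0.003},
    {"dx": 0.07,"dy": 0.0,"dz": 0.0,"rx": 0.0,"ry": 0.0,"rz": 0.0},
    {"dx": 0.07,"dy": 0.0,"dz": 0.0,"rx": 0.0,"ry": 0.0,"rz": 0.0},
    {"dx": 0.07,"dy": 0.0,"dz": 0.0,"rx": 0.0,"ry": 0.0,"rz": 0.0},
    {"dx": 0.07,"dy": 0.0,"dz": 0.0,"rx": 0.0,"ry": 0.0,"rz": 0.0},
    {"dx": 0.07,"dy": 0.0,"dz": 0.0,"rx": 0.0,"ry": 0.0,"rz": 0.0},
    {"dx": 0.0,"dy": 0.0,"dz": 0.0,"rx": 0.0,"ry": 0.0,"rz": 0.0},
  ],
)

```text
clock: 11.42
tcp_pos: [0.492, 0.2296, 0.1717]
tcp_rot: [-0.001, 0.708, 0.001, 0.706]
force: [0.0, 0.6, 0.7]
gripper_width: 0.0599
```

Emit:
apply_moves(
  rows=[
    {"dx": 0.0,"dy": 0.0,"dz": 0.0,"rx": 0.0,"ry": 0.0,"rz": 0.0},
    {"dx": 0.0,"dy": 0.0,"dz": 0.0,"rx": 0.0,"ry": 0.0,"rz": 0.0},
    {"dx": 0.0,"dy": 0.0,"dz": 0.0,"rx": 0.0,"ry": 0.0,"rz": 0.0},
    {"dx": 0.0,"dy": 0.0,"dz": 0.0,"rx": 0.0,"ry": 0.0,"rz": 0.0},
  ],
  hand=-1,
  squeeze=25,
)

```text
clock: 11.92
tcp_pos: [0.4941, 0.2328, 0.1746]
tcp_rot: [-0.001, 0.706, 0.004, 0.708]
force: [-2.6, 2.2, 6.3]
gripper_width: 0.0201
```

```bash
cat >vc.py <<'E'
from plan import *
state();p,r=cur();d=p-V;print('b',(np.arctan2(d[1],d[0])-pyaw-np.pi)%(2*np.pi),'rad',np.hypot(d[0],d[1]))
y=-r.as_matrix()[:,1];print('b by jaws',np.arctan2(y[1],y[0])+np.pi/2-pyaw+0)
E
python3 vc.py; python3 -c "
from plan import *
rows([(valve(.15+.12*i,0,-1),1) for i in range(1,13)],valve(.15,0,-1))"
```

```text
11.925 [0.4941 0.2328 0.1746] q [ 0.4387  0.3358 -0.2325  0.999   0.003   0.4322] F [-2.564   2.183   6.2939] w 0.02008631741215065
b 0.14517397358325113 rad 0.08989405631243842
b by jaws 0.14963978092949715
[{"dx": 0.0, "dy": -0.036, "dz": 0.002, "rx": -0.038, "ry": 0.0, "rz": 0.0}, {"dx": 0.0, "dy": -0.036, "dz": 0.002, "rx": -0.038, "ry": 0.0, "rz": 0.0}, {"dx": 0.0, "dy": -0.036, "dz": 0.002, "rx": -0.038, "ry": 0.0, "rz": 0.0}, {"dx": 0.0, "dy": -0.036, "dz": 0.002, "rx": -0.038, "ry": 0.0, "rz": 0.0}, {"dx": 0.0, "dy": -0.036, "dz": 0.002, "rx": -0.038, "ry": 0.0, "rz": 0.0}, {"dx": 0.0, "dy": -0.036, "dz": 0.002, "rx": -0.038, "ry": 0.0, "rz": 0.0}, {"dx": 0.0, "dy": -0.036, "dz": 0.002, "rx": -0.038, "ry": 0.0, "rz": 0.0}, {"dx": 0.0, "dy": -0.036, "dz": 0.002, "rx": -0.038, "ry": 0.0, "rz": 0.0}]
[{"dx": 0.0, "dy": -0.036, "dz": 0.002, "rx": -0.038, "ry": 0.0, "rz": 0.0}, {"dx": 0.0, "dy": -0.036, "dz": 0.002, "rx": -0.038, "ry": 0.0, "rz": 0.0}, {"dx": 0.0, "dy": -0.036, "dz": 0.002, "rx": -0.038, "ry": 0.0, "rz": 0.0}, {"dx": 0.0, "dy": -0.036, "dz": 0.002, "rx": -0.038, "ry": -0.0, "rz": 0.0}]
```

The sleeve is gripped at 20.1 mm, also as given, and both position and jaws read b≈0.147. I'll turn it in steps.

Emit:
apply_moves(
  rows=[
    {"dx": 0.0,"dy": -0.036,"dz": 0.002,"rx": -0.038,"ry": 0.0,"rz": 0.0},
    {"dx": 0.0,"dy": -0.036,"dz": 0.002,"rx": -0.038,"ry": 0.0,"rz": 0.0},
    {"dx": 0.0,"dy": -0.036,"dz": 0.002,"rx": -0.038,"ry": 0.0,"rz": 0.0},
    {"dx": 0.0,"dy": -0.036,"dz": 0.002,"rx": -0.038,"ry": 0.0,"rz": 0.0},
  ],
)

```text
clock: 12.42
tcp_pos: [0.5061, 0.1929, 0.1747]
tcp_rot: [-0.169, 0.684, 0.173, 0.689]
force: [2.6, 9.3, 1.1]
gripper_width: 0.0195
```

```bash
python3 vc.py
```

```text
12.425 [0.5061 0.1929 0.1747] q [ 0.3607  0.3254 -0.2479  0.9898  0.0061 -0.1277] F [2.5542 9.2657 1.1061] w 0.019460185340127986
b 0.6186262499091804 rad 0.08762965110451149
b by jaws 0.6316064914391222
```

Emit:
apply_moves(
  rows=[
    {"dx": 0.0,"dy": -0.036,"dz": 0.002,"rx": -0.038,"ry": 0.0,"rz": 0.0},
    {"dx": 0.0,"dy": -0.036,"dz": 0.002,"rx": -0.038,"ry": 0.0,"rz": 0.0},
    {"dx": 0.0,"dy": -0.036,"dz": 0.002,"rx": -0.038,"ry": 0.0,"rz": 0.0},
    {"dx": 0.0,"dy": -0.036,"dz": 0.002,"rx": -0.038,"ry": 0.0,"rz": 0.0},
  ],
)

```text
clock: 12.92
tcp_pos: [0.5351, 0.1626, 0.1747]
tcp_rot: [-0.326, 0.622, 0.332, 0.63]
force: [3.1, 15.7, 0.3]
gripper_width: 0.0198
```

```bash
python3 vc.py
```

```text
12.925 [0.5351 0.1626 0.1747] q [ 0.2893  0.3528 -0.206   1.0025  0.0106 -0.6774] F [ 3.0708 15.7044  0.3429] w 0.019779958050480453
b 1.106727015463492 rad 0.08566271734157566
b by jaws 1.1099345584732687
```

A force builds outward along the lever because my hinge estimate is a few mm off, so I'll ease inward while continuing.

Emit:
apply_moves(
  rows=[
    {"dx": 0.0,"dy": -0.034,"dz": 0.01,"rx": -0.038,"ry": 0.0,"rz": 0.0},
    {"dx": 0.0,"dy": -0.034,"dz": 0.007,"rx": -0.038,"ry": 0.0,"rz": 0.0},
    {"dx": 0.0,"dy": -0.034,"dz": 0.004,"rx": -0.038,"ry": 0.0,"rz": 0.0},
  ],
)

```text
clock: 13.3
tcp_pos: [0.5626, 0.1511, 0.1745]
tcp_rot: [-0.433, 0.556, 0.436, 0.56]
force: [-4.1, 7.8, 6.6]
gripper_width: 0.0194
```

```bash
python3 vc.py
```

```text
13.3 [0.5626 0.1511 0.1745] q [ 0.2592  0.3952 -0.1398  1.0327  0.006  -1.0643] F [-4.0783  7.8416  6.5567] w 0.019438731067307542
b 1.4586375033843026 rad 0.08469360533162273
b by jaws 1.4666600587726084
```

Emit:
apply_moves(
  rows=[
    {"dx": 0.0,"dy": -0.022,"dz": 0.003,"rx": -0.022,"ry": 0.0,"rz": 0.0},
    {"dx": 0.0,"dy": -0.018,"dz": 0.003,"rx": -0.016,"ry": 0.0,"rz": 0.0},
    {"dx": 0.0,"dy": 0.0,"dz": 0.0,"rx": 0.0,"ry": 0.0,"rz": 0.0},
  ],
)

```text
clock: 13.68
tcp_pos: [0.5706, 0.1498, 0.1743]
tcp_rot: [-0.463, 0.532, 0.469, 0.532]
force: [-11.3, 5.1, 12.7]
gripper_width: 0.0194
```

```bash
python3 vc.py
```

```text
13.675 [0.5706 0.1498 0.1743] q [ 0.2529  0.4126 -0.1121  1.0503  0.0073 -1.1854] F [-11.2654   5.1301  12.662 ] w 0.019415678184686317
b 1.554531530320049 rad 0.08429622514980205
b by jaws 1.5814427648551734
```

Resistance is building: −11 N along x. One more press will confirm the stop.

Emit:
apply_moves(
  rows=[
    {"dx": -0.006,"dy": -0.015,"dz": 0.0,"rx": -0.008,"ry": 0.0,"rz": 0.0},
    {"dx": 0.0,"dy": -0.01,"dz": 0.0,"rx": 0.0,"ry": 0.0,"rz": 0.0},
    {"dx": 0.0,"dy": 0.0,"dz": 0.0,"rx": 0.0,"ry": 0.0,"rz": 0.0},
  ],
)

```text
clock: 14.05
tcp_pos: [0.5711, 0.1499, 0.1743]
tcp_rot: [-0.466, 0.529, 0.48, 0.523]
force: [-22.4, 10.2, 14.8]
gripper_width: 0.0196
```

```bash
python3 vc.py
```

```text
14.05 [0.5711 0.1499 0.1743] q [ 0.25    0.4226 -0.0963  1.0693  0.0131 -1.2141] F [-22.4296  10.189   14.8326] w 0.019589772507985017
b 1.5596722685467475 rad 0.0841111014286229
b by jaws 1.6071456289762993
```

It is at the stop: 0.5 mm of motion for an extra 11 N. I'll relieve, open, and rise.

Emit:
apply_moves(
  rows=[
    {"dx": 0.0,"dy": 0.012,"dz": 0.0,"rx": 0.006,"ry": 0.0,"rz": 0.0},
    {"dx": 0.0,"dy": 0.012,"dz": 0.003,"rx": 0.0,"ry": 0.0,"rz": 0.0},
    {"dx": 0.0,"dy": 0.0,"dz": 0.0,"rx": 0.0,"ry": 0.0,"rz": 0.0},
  ],
)

```text
clock: 14.42
tcp_pos: [0.5706, 0.15, 0.1744]
tcp_rot: [-0.465, 0.531, 0.47, 0.529]
force: [-8.2, 4.8, 4.1]
gripper_width: 0.0197
```

```bash
python3 vc.py
```

```text
14.425 [0.5706 0.15   0.1744] q [ 0.2543  0.4136 -0.1102  1.0528  0.0056 -1.1908] F [-8.1841  4.7867  4.0512] w 0.019733518447470986
b 1.5532816857884004 rad 0.08405655572351355
b by jaws 1.5881970505360399
```

Emit:
apply_moves(
  rows=[
    {"dx": 0.0,"dy": 0.004,"dz": 0.0,"rx": 0.0,"ry": 0.0,"rz": 0.0},
    {"dx": 0.0,"dy": 0.0,"dz": 0.0,"rx": 0.0,"ry": 0.0,"rz": 0.0},
    {"dx": 0.0,"dy": 0.0,"dz": 0.0,"rx": 0.0,"ry": 0.0,"rz": 0.0},
    {"dx": 0.0,"dy": 0.0,"dz": 0.0,"rx": 0.0,"ry": 0.0,"rz": 0.0},
  ],
  hand=0.3,
)

```text
clock: 14.92
tcp_pos: [0.5735, 0.1486, 0.1746]
tcp_rot: [-0.467, 0.53, 0.468, 0.531]
force: [0.6, 0.2, 0.5]
gripper_width: 0.0556
```

Emit:
apply_moves(
  rows=[
    {"dx": -0.06,"dy": 0.0,"dz": 0.0,"rx": 0.0,"ry": 0.0,"rz": 0.0},
    {"dx": -0.12,"dy": 0.0,"dz": 0.0,"rx": 0.0,"ry": 0.0,"rz": 0.0},
    {"dx": -0.15,"dy": 0.0,"dz": 0.0,"rx": 0.0,"ry": 0.0,"rz": 0.0},
    {"dx": -0.15,"dy": 0.0,"dz": 0.0,"rx": 0.0,"ry": 0.0,"rz": 0.0},
  ],
)

```text
clock: 15.42
tcp_pos: [0.5731, 0.1483, 0.3199]
tcp_rot: [-0.467, 0.531, 0.468, 0.531]
force: [1.8, -0.4, 0.7]
gripper_width: 0.055
```

```bash
python3 -c "
from plan import *
state();p,r=cur();rows([((np.array([.33,.05,.36]),r),6)])"
```

```text
15.425 [0.5731 0.1483 0.3199] q [ 0.2526  0.363   0.1921  1.3997  0.0014 -1.1911] F [ 1.8497 -0.4067  0.678 ] w 0.05504521771148037
[{"dx": -0.022, "dy": 0.127, "dz": -0.071, "rx": 0.0, "ry": 0.0, "rz": 0.0}, {"dx": -0.022, "dy": 0.127, "dz": -0.071, "rx": 0.0, "ry": 0.0, "rz": 0.0}, {"dx": -0.022, "dy": 0.127, "dz": -0.071, "rx": 0.0, "ry": 0.0, "rz": 0.0}, {"dx": -0.022, "dy": 0.127, "dz": -0.071, "rx": 0.0, "ry": 0.0, "rz": 0.0}, {"dx": -0.022, "dy": 0.127, "dz": -0.071, "rx": 0.0, "ry": 0.0, "rz": 0.0}, {"dx": -0.022, "dy": 0.127, "dz": -0.071, "rx": 0.0, "ry": 0.0, "rz": 0.0}]
```

Emit:
apply_moves(
  rows=[
    {"dx": -0.022,"dy": 0.127,"dz": -0.071,"rx": 0.0,"ry": 0.0,"rz": 0.0},
    {"dx": -0.022,"dy": 0.127,"dz": -0.071,"rx": 0.0,"ry": 0.0,"rz": 0.0},
    {"dx": -0.022,"dy": 0.127,"dz": -0.071,"rx": 0.0,"ry": 0.0,"rz": 0.0},
    {"dx": -0.022,"dy": 0.127,"dz": -0.071,"rx": 0.0,"ry": 0.0,"rz": 0.0},
    {"dx": -0.022,"dy": 0.127,"dz": -0.071,"rx": 0.0,"ry": 0.0,"rz": 0.0},
    {"dx": -0.022,"dy": 0.127,"dz": -0.071,"rx": 0.0,"ry": 0.0,"rz": 0.0},
    {"dx": 0.0,"dy": 0.0,"dz": 0.0,"rx": 0.0,"ry": 0.0,"rz": 0.0},
  ],
)

```text
clock: 16.3
tcp_pos: [0.3281, 0.0499, 0.3591]
tcp_rot: [-0.467, 0.53, 0.467, 0.532]
force: [0.1, -0.5, -0.4]
gripper_width: 0.0551
```

```bash
python3 - <<'E'
from ov import *
state();snap('scene');snap('top')
ov([],'c6.png',{'scene':(150,300,230,400),'top':(140,250,205,415)},2)
E
python3 g2.py -4.6 2>/dev/null | grep -E "posttop|hinge|lever|pipe" | cut -c1-120
```

```text
16.3 [0.3281 0.0499 0.3591] q [ 0.1496 -0.105  -0.2621  1.4119  0.0013 -1.2931] F [ 0.1014 -0.5229 -0.4227] w 0.05509152709330564
top posttop 37 up,ey mean 0.5111052421141287 -0.21464124760065623 range 0.4985354856501217 0.5219726081447639 -0.2266509
top hinge 18 up,ey mean 0.5094838450269701 -0.07722937952707236 range 0.49744008715676274 0.5232394428363827 -0.10805963
scene posttop 3 up,ey mean 0.5162225771025328 -0.2165999681412274 range 0.5154552926317711 0.5167354112939254 -0.2199137
scene hinge 6 up,ey mean 0.511264430678451 -0.0840483416565807 range 0.5040923671633093 0.5174173425862431 -0.0909269697
top lever 214 [0.5764 0.1875] deg 82.184669261153 ends [0.5671 0.1198] [0.5852 0.2517] z 0.17458032451758093
top pipe 265 mid [0.5781 0.2404] yaw -12.39813856978114 -0.10195311237030558 0.0760089453356705
scene lever 150 [0.577 0.181] deg 82.24254361453892 ends [0.5674 0.1111] [0.586  0.2476] z 0.17102168619311553
scene pipe 269 mid [0.5895 0.2297] yaw -8.447880215155653 -0.08284602608058105 0.09823151209596748
```

View pics/c6.png

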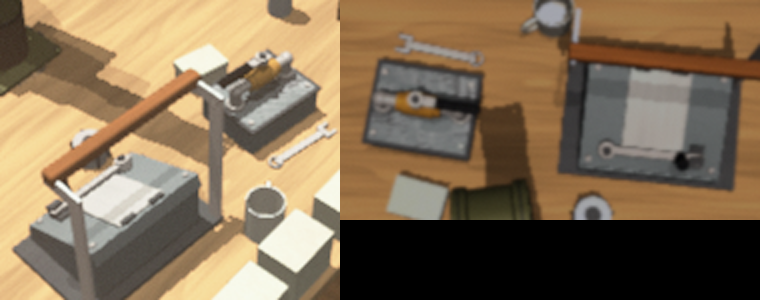

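The lever lies along the pipe at 82.2°, where the pipe runs at about 81.8°. The latch bar is level with its end in the catch, and the other items in view are where they were. I'll hand in.

```bash
python3 -c "
from cell import arm
arm.job_done()"
```

```text
the job is handed in; nothing more can be done
```

The cover is latched and the valve is fully open, done in that order. I handed the job in at about 16.3 s on the robot's clock, with the gripper clear of everything.

- **Latch:** I gripped the post and swung the bar along its arc into the catch. It stopped moving with about 13.6 N against it, so it is at its hard stop. The last pictures put the post level with the hinge along the slope, to within 2 mm in the top view and about 5 mm in the scene view. The scene view had only a few points on the post. The bar's end is in the catch.
- **Valve:** I then gripped the sleeve and turned the lever from about 0.15 rad to its stop. It moved only 0.5 mm more as the push rose to about 22 N. The last pictures show the lever at 82.2° in both views, against 81.8° expected along the pipe.
- **Other objects:** the ones in the last crop look undisturbed. The hammer, the small cutter and most of the spray can lay outside it; I did not measure any of them.

**Things that disagreed or went wrong:**
- The two cameras differ by about 6 mm in y. I averaged them, and the grips confirmed the result.
- My estimate of the valve axis was a few mm off. That pushed up to about 16 N along the lever until I eased it during the turn.
- The last top-view fit of the pipe's direction was skewed by the lever lying over it, reading -12.4° instead of about -8°.
- One move call was refused because its rows lacked some of the six keys. The next call, already queued, then ran from the start pose without touching anything.

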